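# Meter four dowels out of the slide-gate hopper

## Task

The next stool needs four dowels: slide the catch pan in under the dowel hopper until it meets the stop, then draw the hopper's bottom slide gate out about halfway, just far enough to drop the two cells at the pan-handle end (two dowels each) into the pan. Then push the gate fully home, so that the other four dowels stay in the hopper, leave the pan where it is and do not disturb the other things on the bench.

Things in the scene. Friction and masses are not known exactly. Their poses are not given: they have to be found in the camera images.
- hopper: plywood dowel hopper fixed to the bench on four legs. Origin on the bench under its middle; x along the dowels, away from the robot; y to the side where the pan slides in; the gate is drawn out to -y. Box and deck: 90 to 192 mm up, within x +-86, y +-75 mm. Legs 18 mm square at x +-77, y +-60 mm: 136 mm clear between them for the pan
- cells (a point): middle of the hopper's outlet, 109 mm up, at the gate's top face, on which the dowels lie; axes as the hopper's. The box is open at the top and split by thin walls into four cells in a row along y: cell 1 from y +64 to +35 mm, cell 2 from +31 to +2, cell 3 from -2 to -31, cell 4 from -35 to -64
- pan_stop (a point): middle of the pan-side face of the pan's stop, a low wooden bar between the hopper's two legs on the gate-pull side, 18 to 46 mm above the bench, face at hopper y = -69 mm
- gate (a joint): how far the hopper's slide gate is drawn out (to hopper -y), in m: 0 shut, 0.14 fully out; at the start up to 6 mm out. It takes 3 to 6 N and stays where it is left. Its rear edge is at hopper y = +70 mm when shut, so it uncovers cell 1 first: cell 1 is clear at 0.035, cell 2 at 0.068; the dowels of cell 3 begin to go at about 0.085
- gate_pull (a point): centre of the gate's pull, an upright wooden bar on the outer end of the steel gate plate: 76 mm long (hopper x), 10 mm thick (y), 109 to 145 mm above the bench. Shut, it is at hopper y = -143 mm, with 68 mm free between it and the hopper's end wall. The plate below is 5 mm thick and 92 mm wide, top 109 mm up. Axes as the hopper's
- pan_center (a point): centre of the open steel catch pan, half-way up (21 mm): 112 mm wide (x), 146 mm long (y), 42 mm high, walls and floor 3 mm, 0.3 to 0.5 kg, loose on the bench. Its y points to its handle. Fully in against the stop and square, it is at hopper x = 0, y = +4 mm
- pan_grip (a point): where to hold the pan's straight handle, 118 mm from the pan's centre along the pan's y, 38 mm above the bench; axes as the pan's. The handle is 18 mm wide (x), 12 mm thick (32 to 44 mm up) and sticks 75 mm out of the pan's end
- dowel_1a_center (a point): centre of a wooden dowel blank, 26 mm thick and 80 mm long along its x, lower one of the two in cell 1 at the start
- dowel_1a: the same dowel; origin on its outside, under its middle
- dowel_1b_center (a point): centre of a wooden dowel blank, 26 mm thick and 80 mm long along its x, upper one of the two in cell 1 at the start
- dowel_1b: the same dowel; origin on its outside, under its middle
- dowel_2a_center (a point): centre of a wooden dowel blank, 26 mm thick and 80 mm long along its x, lower one of the two in cell 2 at the start
- dowel_2a: the same dowel; origin on its outside, under its middle
- dowel_2b_center (a point): centre of a wooden dowel blank, 26 mm thick and 80 mm long along its x, upper one of the two in cell 2 at the start
- dowel_2b: the same dowel; origin on its outside, under its middle
- dowel_3a_center (a point): centre of a wooden dowel blank, 26 mm thick and 80 mm long along its x, lower one of the two in cell 3 at the start
- dowel_3b_center (a point): centre of a wooden dowel blank, 26 mm thick and 80 mm long along its x, upper one of the two in cell 3 at the start
- dowel_4a_center (a point): centre of a wooden dowel blank, 26 mm thick and 80 mm long along its x, lower one of the two in cell 4 at the start
- dowel_4b_center (a point): centre of a wooden dowel blank, 26 mm thick and 80 mm long along its x, upper one of the two in cell 4 at the start
- dish: round steel parts dish, 104 mm across, 30 mm high, standing under where the drawn gate comes out; origin: centre of its underside; to be left alone
- screwdriver: screwdriver with a red handle, 200 mm long, 26 mm thick, lying on the bench; origin: middle of its length, on the bench; x runs to its tip; to be left alone
- brush: white hand brush, 210 mm long, lying on the bench; origin: middle of its length, on the bench; x runs to the bristles; to be left alone
- saw: flush-cut saw, about 290 mm long, wooden handle and thin steel blade, lying on the bench; origin on the bench just ahead of the handle; x runs to the blade's end; to be left alone
- clamp: grey plastic spring clamp, 140 mm long, 22 mm high, lying on the bench; origin: its middle, on the bench; to be left alone
There are look-alikes about, which are no part of the job. Leave any yellow look-alike of the part that bears dowel_4b_center alone. What is shaped like the part that bears pan_center but turquoise is not meant.

How it is judged:
On the way, in this order (a step that is already met when the one before it is completed fails the run):
1. the catch pan stands under the hopper against the stop, the gate not yet drawn (x of pan_center in the frame of hopper between -0.02 and 0.02 m and y of pan_center in the frame of hopper between -0.015 and 0.022 m and height (world z) of pan_center below 0.028 m and value of joint gate below 0.015 m), for 0.2 s.
2. the gate is drawn out past the first cell with the pan under it (x of pan_center in the frame of hopper between -0.02 and 0.02 m and y of pan_center in the frame of hopper between -0.015 and 0.022 m and value of joint gate above 0.045 m).
At the end, for the whole second after the job is handed in: Gate shut to within 5 mm; the four dowels of cells 1 and 2 at rest in the pan; the four of cells 3 and 4 still in the hopper; the pan flat on the bench under the hopper, within 20 mm of its middle line and at most 18 mm short of the stop (value of joint gate below 0.005 m and x of pan_center in the frame of hopper between -0.02 and 0.02 m and y of pan_center in the frame of hopper between -0.015 and 0.022 m and height (world z) of pan_center below 0.028 m and angle between pan_center's own z axis and vertical below 0.08 rad and x of dowel_1a_center in the frame of pan_center between -0.053 and 0.053 m and y of dowel_1a_center in the frame of pan_center between -0.07 and 0.07 m and z of each of dowel_1a_center, dowel_1b_center, dowel_2a_center, dowel_2b_center in the frame of pan_center below 0.035 m and linear speed of each of dowel_1a, dowel_1b, dowel_2a, dowel_2b below 0.03 m/s and x of dowel_1b_center in the frame of pan_center between -0.053 and 0.053 m and y of dowel_1b_center in the frame of pan_center between -0.07 and 0.07 m and x of dowel_2a_center in the frame of pan_center between -0.053 and 0.053 m and y of dowel_2a_center in the frame of pan_center between -0.07 and 0.07 m and x of dowel_2b_center in the frame of pan_center between -0.053 and 0.053 m and y of dowel_2b_center in the frame of pan_center between -0.07 and 0.07 m and z of each of dowel_3a_center, dowel_3b_center, dowel_4a_center, dowel_4b_center in the frame of hopper above 0.115 m and y of dowel_3a_center in the frame of hopper between -0.066 and 0 m and y of dowel_3b_center in the frame of hopper between -0.066 and 0 m and y of dowel_4a_center in the frame of hopper between -0.066 and 0 m and y of dowel_4b_center in the frame of hopper between -0.066 and 0 m); the robot touches nothing.
It fails at once if the dish, screwdriver, brush, saw or clamp is moved by more than 30 mm (distance of any of dish, screwdriver, brush, saw, clamp from where it was at the start of the episode above 0.03 m).
It fails at once if a dowel of cells 3 or 4 drops out of the hopper (height (world z) of any of dowel_3a_center, dowel_3b_center, dowel_4a_center, dowel_4b_center below 0.1 m).
It also fails if it takes over 64 s, if anything falls off the work surface, if the arm or the gripper's body presses on something with over 40 N, if the wrist force passes 120 N, or if a joint passes its speed limit or range.

## Robot

A 6-joint arm with a two-finger parallel gripper is mounted at the origin on the work surface. World frame = base frame: x ahead of the robot, y to its left, z up, the work surface at z = 0. Lengths are in m, angles in rad, forces in N, time in s.
With the tool pointing down it reaches from about 0.35 to 0.975 m from the base axis. Payload 4.9 kg.
Tool frame: the origin (TCP) lies on the front face of the gripper's body, between the roots of the fingers; the fingertips stand ctrl.tip_extent ahead of it and the grasp point (between the pads) lies 54 mm ahead of it (ctrl.tip_extent is the distance from the TCP to the fingertips, in m); z points along the fingers, y is the line along which they close (so a half turn about z gives the same grasp; the last joint's range is limited). The gripper opens to 85 mm and grips with 20 to 120 N. Pads are 22 mm wide; open, the fingers measure 114 mm over their backs; the gripper's body (76 mm by 85 mm) begins 54 mm behind the grasp point. The pads swing forward as they close: fully open they stand 13 mm farther back than shut.
Start: joints at [-1.386, 0.053, 1.613, -0, 1.476, -0.119], TCP at [0.187, -0.596, 0.304] pointing down, gripper open.
Joint ranges: [-3.01, 3.01], [-1.01, 2.22], [0.06, 2.58], [-1.02, 4.17], [0.09, 2.62], [-3.14, 3.14]. Speed limits (rad/s): [2.57, 2.57, 3.14, 3.14, 3.14, 3.14].

## Interface

Orientations are given as a rotation vector (axis times angle).
In Python, from station import ctrl gives the robot as it stands.
- The arm moves only by the tool apply_moves, never from a script. Its argument "rows" is one flat list of numbers, 6 for each row, row after row: the shift along the tool's x, y, z normalised to -1 to 1, where 1 is 0.6 m, then the turn, a rotation vector about the tool's x, y, z normalised to -1 to 1, where 1 is 90 degrees. A call has 1 to 20 rows; each row is the pose to reach, as a shift and turn from the pose commanded when the call began, along the tool's axes at that moment; what a row does not reach only later rows make up. A row lasts 1/10 s, in which the tool goes at most 50 mm and 8.59 degrees, less where a joint would pass 70% of its speed; a pose out of reach is approached as far as the arm can. A call with a number of a shift or a turn outside -1 to 1 is refused whole. A call with a gripper value outside its range is refused whole. "grip" is the opening, from 0 (shut) to 1 (fully open), set as the call begins (left out, the last holds). The fingers move at their own pace and stop on an object; "grip_force" is the grip in N (left out, the last holds). Time passes only in rows, so rows that repeat a pose let the fingers close. It gives the time, the measured TCP pose, the force, the opening and the grip force at its end, in the units of the state.
- ctrl.get_obs(): the state, without advancing time (a new reading comes with each control period).
- ctrl.get_image(name): name is "scene" or "side" or "wrist"; returns (picture, depth): 480x640x3 uint8, blue, green, red; 480x640 float32, m along the optical axis (not along the pixel's ray), 0 where there is no reading.
- ctrl.camera_model(name): a dict with "mtx" (3x3 intrinsics, pixels), "R" (3x3) and "t" (3): a world point X has camera coordinates R X + t; the wrist camera has in their place "tool_from_camera" (4x4, takes a point from camera to tool coordinates, whose origin is the TCP and whose axes are the flange's). Camera axes: x right, y down, z forward; pixel columns grow to the right and rows downward; lengths in m; the calibration is good to about 2 mm. A picture is of the moment at which its call begins: read the wrist's pose just before it. camera_model takes no time and is no camera call.
- ctrl.finish_job(): hands the job in; it is judged then, once.
The state is a dict: "t": time; "q": joint angles; "dq": joint speeds; "effort": joint torques, N m; "tool_pos": TCP position; "tool_rot": TCP orientation; "contact_force": force on the tool from outside, world axes, zero at the start; "wrist_torque": the same for the moment, N m; "opening": finger opening in m; "grip_force": force on a finger pad.
Only numpy, scipy, OpenCV 4.12 (cv2) and the standard library are available. Lean on these libraries where they do the work, as an engineer would, in place of code of your own. Each camera call takes 0.05 s, during which the arm holds its last target. There are 200 camera calls.

## Working session

There is one attempt and no reset: what is moved stays moved. The work goes in short steps, Python scripts to look and compute and a tool call to move; the robot and the scene stay as the last step left them, time stands still between calls to the robot, and variables do not carry over. Pictures are saved under pics/ and viewed, at most 10 in all, crops included, and the job is handed in when it is done.

Besides the shell and the picture viewer there is one more tool, called after "Emit:" as name(argument=value, ...) on one line, values as JSON. apply_moves: Moves the arm, as the interface text tells. Its arguments: {"type":"object","properties":{"rows":{"type":"array","items":{"type":"number"}},"grip":{"type":"number"},"grip_force":{"type":"number"}},"required":["rows"]}

```bash
mkdir -p pics; cat > h.py <<'E'
import numpy as np, cv2
from station import ctrl
from scipy.spatial.transform import Rotation as Ro
def cloud(name):
    im,d=ctrl.get_image(name); m=ctrl.camera_model(name)
    K=np.array(m["mtx"]); v,u=np.mgrid[:480,:640]
    P=np.stack([(u-K[0,2])/K[0,0]*d,(v-K[1,2])/K[1,1]*d,d],-1)
    if "R" in m: W=(P-np.array(m["t"]))@np.array(m["R"])
    else:
        o=ctrl.get_obs(); T=np.array(m["tool_from_camera"])
        W=(P@T[:3,:3].T+T[:3,3])@Ro.from_rotvec(o["tool_rot"]).as_matrix().T+np.array(o["tool_pos"])
    W[d==0]=np.nan
    return im,W
E
python3 - <<'E'
from h import *
for n in("scene","side"):
    im,W=cloud(n); cv2.imwrite(f"pics/{n}.png",im); np.savez(f"{n}.npz",im=im,W=W)
    print(ctrl.camera_model(n))
o=ctrl.get_obs();print(o,ctrl.tip_extent)
E
```

```text
{'mtx': array([[526.93304448,   0.        , 314.56788801],
       [  0.        , 526.93304448, 236.75079404],
       [  0.        ,   0.        ,   1.        ]]), 'R': array([[ 0.45451955,  0.89065927, -0.01174898],
       [ 0.67197449, -0.35151927, -0.65183163],
       [-0.58468988,  0.2883752 , -0.7582727 ]]), 't': array([-0.29174788, -0.2329313 ,  1.59851621])}
{'mtx': array([[511.28109051,   0.        , 313.4229971 ],
       [  0.        , 511.28109051, 240.48054852],
       [  0.        ,   0.        ,   1.        ]]), 'R': array([[-0.99125764, -0.13130598,  0.01292405],
       [-0.10719199,  0.74433838, -0.65914358],
       [ 0.07692962, -0.65476646, -0.75190605]]), 't': array([0.52658255, 0.06344256, 1.38615263])}
{'t': 0.1, 'q': array([-1.38600163e+00,  5.33091244e-02,  1.61417213e+00, -9.22424232e-06,
        1.47602702e+00, -1.18999038e-01]), 'dq': array([ 0.00184301, -0.00045895, -0.00217396,  0.00061784,  0.00087979,
        0.00101228]), 'effort': array([ 4.85125784e-04, -3.94902670e+01, -3.71361423e+01, -1.06468553e-04,
        3.91143825e-03,  3.14837820e-06]), 'tool_pos': array([ 0.18688173, -0.59594515,  0.30276528]), 'tool_rot': array([-3.10352738e+00, -4.75076872e-01,  1.13319658e-04]), 'contact_force': array([-0.92788369,  0.38916055, -0.88363653]), 'wrist_torque': array([ 0.03710957,  0.00418521, -0.01214622]), 'grip_force': 0.0, 'opening': 0.08534947628585411} 0.0726
```

View pics/scene.png

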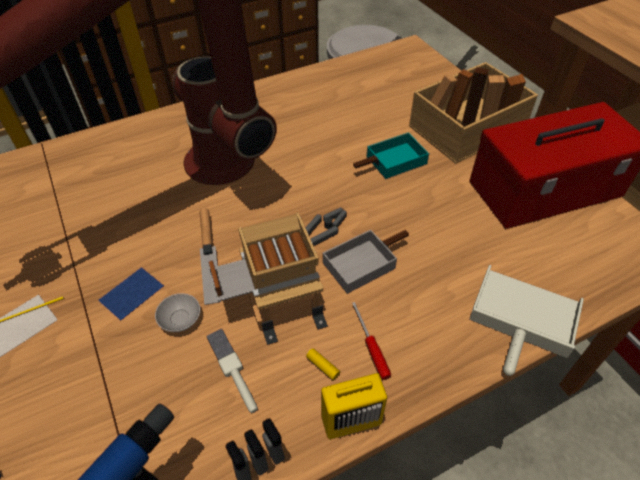

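View pics/side.png

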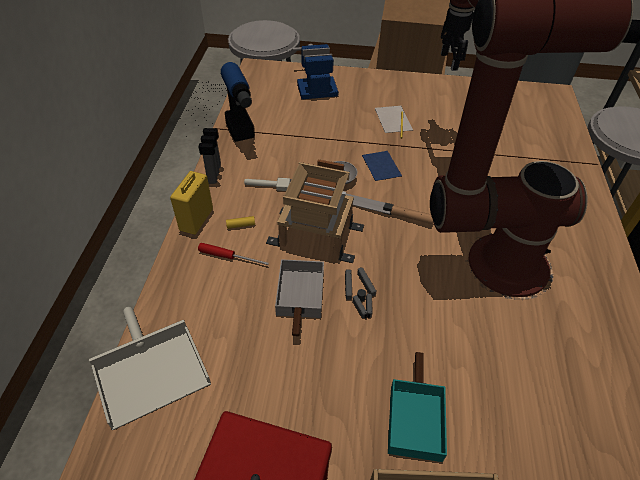

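The scene view shows the hopper at about (278,260), the gate plate at (236,283), the pull at (214,277) and the dish at (179,313). There are two pans: the grey steel one at (360,260) with its handle at (398,240), and a turquoise one at (397,155). The grey one fits because the task rules out turquoise. The yellow dowel at (323,362) is a look-alike to leave alone. Next I'll measure positions and make one enlarged crop.

```bash
python3 - <<'E'
from h import *
def rect(n,pts):
    r=cv2.minAreaRect(pts.astype(np.float32)); print(n,len(pts),np.round(r[0],4),np.round(r[1],4),round(r[2],2)); 
D={n:np.load(n+".npz") for n in("scene","side")}
for n,(hp,pn) in {"scene":((195,330,210,350),(318,415,222,295)),"side":((270,360,160,265),(270,330,255,340))}.items():
    im,W=D[n]["im"],D[n]["W"]
    def sub(b): return im[b[2]:b[3],b[0]:b[1]].reshape(-1,3).astype(int),W[b[2]:b[3],b[0]:b[1]].reshape(-1,3)
    c,w=sub(hp); 
    k=(w[:,2]>.187)&(w[:,2]<.198); rect(n+" rim",w[k][:,:2])
    k=(w[:,2]>.138)&(w[:,2]<.150); 
    h,_=np.histogram(w[:,2],bins=np.arange(.0,.22,.01)); print(h)
    c,w=sub(pn)
    k=(w[:,2]>.034)&(w[:,2]<.05)
    brown=(c[:,2]>c[:,0]*1.5)
    rect(n+" panrim",w[k&~brown][:,:2]); rect(n+" handle",w[k&brown][:,:2]); print(w[k&brown].mean(0))
    if n=="scene":
        for lo,hi in((.100,.115),(.138,.152)):
            w2=W[240:310,195:260].reshape(-1,3);k=(w2[:,2]>lo)&(w2[:,2]<hi);rect(f"gate {lo}",w2[k][:,:2])
im=D["scene"]["im"]
cv2.imwrite("pics/crop.png",cv2.resize(im[190:350,190:420],None,fx=3.4,fy=3.4,interpolation=cv2.INTER_CUBIC))
E
```

```text
scene rim 679 [ 0.5325 -0.0324] [0.1407 0.1404] 81.69
[4889  903  641  296  213   42   61  142  156  284 1556  823  214  228
  387 1347  654  416  514  471    0]
scene panrim 448 [0.5461 0.175 ] [0.1158 0.1527] 4.34
scene handle 232 [0.5135 0.2125] [0.2083 0.0945] 55.31
[0.5339607  0.266856   0.04260692]
gate 0.1 1249 [ 0.5178 -0.1401] [0.091  0.1707] 84.68
gate 0.138 180 [ 0.5142 -0.127 ] [0.1132 0.099 ] 74.03
side rim 578 [ 0.5301 -0.0304] [0.148  0.1377] 81.52
[2754  259  239  187  121   46   41   54   49  213  649  292  124  169
  209  663  512  456  543  389    0]
side panrim 375 [0.5402 0.2087] [0.1122 0.2222] 4.35
side handle 222 [0.556  0.2858] [0.0636 0.0787] 7.39
[0.53432052 0.28607175 0.04389611]
```

View pics/crop.png

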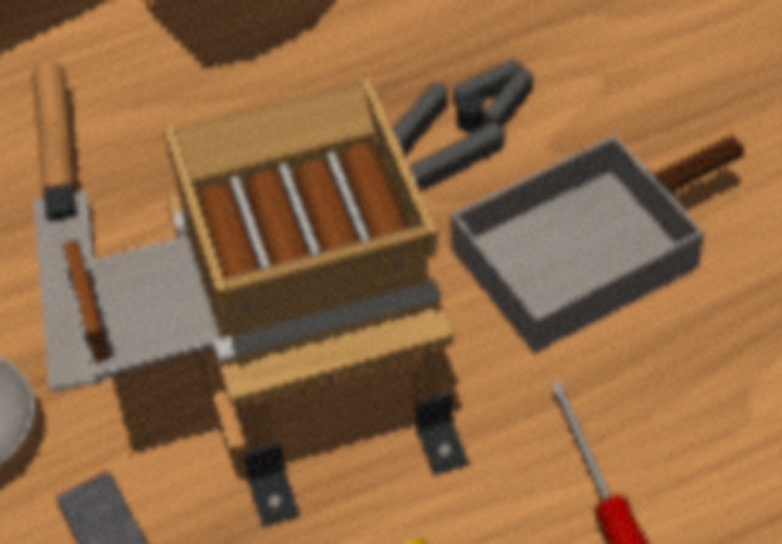

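The crop confirms the grey pan with the brown handle. The gate pull stands at crop (85,300) on the plate, drawn out to the left. I'll refine the poses by line fits on the edges.

```bash
cat > fit.py <<'E'
from h import *
def edges(w,yaw,wid,n=12):
    # mid line of a strip: per-slice extents across, line fit along
    c,s=np.cos(yaw),np.sin(yaw); R=np.array([[c,s],[-s,c]]); p=w[:,:2]@R.T
    lo,hi=np.percentile(p[:,1],[4,96]); B=np.linspace(lo,hi,n+1); M=[]
    for a,b in zip(B,B[1:]):
        q=p[(p[:,1]>=a)&(p[:,1]<b),0]
        if len(q)>4 and abs(np.ptp(q)-wid)<.012: M.append(((a+b)/2,(q.max()+q.min())/2,np.ptp(q)))
    M=np.array(M)
    f=np.polyfit(M[:,0],M[:,1],1); ym=M[:,0].mean()
    mid=np.array([np.polyval(f,ym),ym])@R
    return yaw-np.arctan(f[0]),mid,M[:,2].mean(),len(M)
E
python3 - <<'E'
from fit import *
for n in("scene","side"):
    D=np.load(n+".npz");im,W=D["im"].astype(int),D["W"]
    w=W.reshape(-1,3);c=im.reshape(-1,3)
    c0=np.array([.531,-.031]);yaw=np.radians(-7.5)
    R=np.array([[np.cos(yaw),np.sin(yaw)],[-np.sin(yaw),np.cos(yaw)]])
    p=(w[:,:2]-c0)@R.T; z=w[:,2]
    k=(abs(p[:,0])<.1)&(abs(p[:,1])<.09)&(z>.186)&(z<.198)
    q=p[k]; print(n,"rim ext x",np.percentile(q[:,0],[0,1,99,100]).round(4),"y",np.percentile(q[:,1],[0,1,99,100]).round(4))
    try: e=edges(w[k],yaw,.14);print("rim strip",np.degrees(e[0]),e[1:])
    except Exception as ex: print(ex)
    k2=(abs(p[:,0])<.07)&(p[:,1]<-.085)&(p[:,1]>-.135)&(z>.1)&(z<.116)
    if k2.sum()>50:
        e=edges(w[k2],yaw,.092,6);print("plate",np.degrees(e[0]),e[1:])
    g=(abs(p[:,0])<.07)&(p[:,1]<-.11)&(p[:,1]>-.18)&(z>.12)&(z<.155)
    if g.sum()>10: 
        print("pull",w[g].mean(0),"ext",p[g].min(0),p[g].max(0), "top", np.percentile(z[g],95), "endmean",g.sum()); t=g&(z>.139); print("pull top mean",w[t].mean(0),p[t].mean(0),p[t].min(0),p[t].max(0))
    # pan
    pc=np.array([.5426,.175]);py=np.radians(4.4)
    R2=np.array([[np.cos(py),np.sin(py)],[-np.sin(py),np.cos(py)]]);p2=(w[:,:2]-pc)@R2.T
    kp=(abs(p2[:,0])<.065)&(abs(p2[:,1])<.085)&(z>.034)&(z<.05)
    e=edges(w[kp],py,.112);print("pan",np.degrees(e[0]),e[1:],p2[kp].min(0),p2[kp].max(0),np.percentile(p2[kp][:,1],[1,99]))
    kh=(abs(p2[:,0])<.03)&(p2[:,1]>.09)&(p2[:,1]<.17)&(z>.036)&(z<.05)
    print("handle",kh.sum(),w[kh].mean(0),p2[kh].min(0),p2[kh].max(0))
E
```

```text
scene rim ext x [-0.069  -0.0663  0.0707  0.072 ] y [-0.072  -0.0714  0.0683  0.069 ]
rim strip -8.205320849660039 (array([ 0.53284282, -0.03297133]), np.float64(0.1362545783076882), 12)
plate -8.02573861967717 (array([ 0.51680115, -0.14018902]), np.float64(0.093120469273014), 6)
pull [ 0.51876658 -0.17800165  0.14181579] ext [-0.03783549 -0.15391565] [ 0.03972987 -0.14183721] top 0.14798129355756354 endmean 165
pull top mean [ 0.51435262 -0.17709578  0.1446564 ] [ 0.00256436 -0.14701883] [-0.03783549 -0.15228718] [ 0.03816842 -0.14183721]
pan 4.434757552020511 (array([0.54516619, 0.17619555]), np.float64(0.11451191636517373), 12) [-0.05705033 -0.07655354] [0.06139908 0.08465644] [-0.07570263  0.08286337]
handle 138 [0.53849783 0.29212003 0.04296766] [-0.00760331  0.09011082] [0.01343955 0.14507549]
side rim ext x [-0.071  -0.069   0.0671  0.0685] y [-0.0745 -0.0728  0.07    0.0735]
rim strip -8.346154212312799 (array([ 0.52999948, -0.03157262]), np.float64(0.13604217897666734), 12)
pull [ 0.50897186 -0.17438879  0.1400379 ] ext [-0.04141901 -0.15415031] [ 0.03525145 -0.13749471] top 0.14796922467118057 endmean 171
pull top mean [ 0.50862351 -0.174853    0.14418231] [-0.00340848 -0.14554304] [-0.04141901 -0.15415031] [ 0.03525145 -0.13749471]
pan 4.372381804159522 (array([0.54262507, 0.17662325]), np.float64(0.11059002345188314), 12) [-0.0559243  -0.07732873] [0.0562882  0.08465914] [-0.07616772  0.08334077]
handle 167 [0.53340551 0.29588575 0.04399682] [-0.00871029  0.09051598] [0.00907169 0.14784559]
```

```bash
cat >> h.py <<'E'
H0=np.array([.531,-.0322]);HY=np.radians(-8.2)
def rot(a): return np.array([[np.cos(a),-np.sin(a)],[np.sin(a),np.cos(a)]])
def hop(x,y): return H0+rot(HY)@[x,y]
def toh(p): return (np.asarray(p)[...,:2]-H0)@rot(HY)
def down(a): # tool z down, tool y at world angle a
    y=np.array([np.cos(a),np.sin(a),0]);z=np.array([0,0,-1.]);return np.stack([np.cross(y,z),y,z],1)
def goal(xy,zg,a,base=None):
    """grasp point xy,zg, tool y along a (mod pi); printed as a row from the base pose"""
    o=ctrl.get_obs(); p,R=base or (np.array(o["tool_pos"]),Ro.from_rotvec(o["tool_rot"]).as_matrix())
    t=np.array([*xy,zg+.054]); c=[]
    for b in(a,a+np.pi):
        r=Ro.from_matrix(R.T@down(b)).as_rotvec(); c.append(r)
    r=min(c,key=np.linalg.norm)
    print("row",np.round(R.T@(t-p)/.6,4),np.round(r/(np.pi/2),4), "alt",np.round(max(c,key=np.linalg.norm)/(np.pi/2),3))
E
python3 - <<'E'
from h import *
R=Ro.from_rotvec(ctrl.get_obs()["tool_rot"]).as_matrix();print(R.round(3))
PC=np.array([.5442,.172]);py=np.radians(4.4)
g=PC+rot(py)@[0,.130]
print("grip",g,toh(g),"pan in hopper",toh(PC))
goal(g,.16,py); goal(g,.038,py)
W=np.load("side.npz")["W"];W2=np.load("scene.npz")["W"]
for a in (W,W2):
    w=a.reshape(-1,3);h=toh(w)
    k=(h[:,0]>-.25)&(h[:,0]<-.05)&(h[:,1]>.085)&(h[:,1]<.36)&(w[:,2]>.012)&(w[:,2]<.04)
    for lo in np.arange(.085,.36,.025):
        q=h[k&(h[:,1]>=lo)&(h[:,1]<lo+.025),0]
        if len(q): print(round(lo,3),len(q),q.min().round(3),q.max().round(3), end=" | ")
    print()
E
```

```text
[[ 0.954  0.299 -0.   ]
 [ 0.299 -0.954  0.002]
 [ 0.    -0.002 -1.   ]]
grip [0.53422653 0.30161686] [-0.0444184   0.33086419] pan in hopper [-0.01605978  0.20399501]
row [ 0.9999 -1.254   0.1505] [-0.0009 -0.0009 -0.8555] alt [-1.000e-03  1.000e-03  1.145e+00]
row [ 0.9998 -1.2536  0.3539] [-0.0009 -0.0009 -0.8555] alt [-1.000e-03  1.000e-03  1.145e+00]
0.085 25 -0.162 -0.146 | 0.11 133 -0.184 -0.05 | 0.135 129 -0.203 -0.061 | 0.16 148 -0.204 -0.065 | 0.185 155 -0.201 -0.072 | 0.21 132 -0.208 -0.077 | 0.235 8 -0.193 -0.083 | 0.26 106 -0.087 -0.05 | 0.31 2 -0.052 -0.05 | 0.335 4 -0.057 -0.053 | 
0.11 122 -0.179 -0.051 | 0.135 185 -0.202 -0.053 | 0.16 215 -0.199 -0.058 | 0.185 175 -0.199 -0.065 | 0.21 143 -0.207 -0.07 | 0.235 58 -0.187 -0.076 | 0.26 70 -0.086 -0.05 | 0.31 1 -0.05 -0.05 |
```

Emit:
apply_moves(rows=[0.5,-0.63,-0.08,0,0,-0.43,0.5,-0.63,-0.08,0,0,-0.43,0.5,-0.63,-0.08,0,0,-0.43,0.5,-0.63,-0.08,0,0,-0.43,0.5,-0.63,-0.08,0,0,-0.43,0.5,-0.63,-0.08,0,0,-0.43,0.5,-0.63,-0.08,0,0,-0.43,0.5,-0.63,-0.08,0,0,-0.43,0.5,-0.63,-0.08,0,0,-0.43,0.5,-0.63,-0.08,0,0,-0.43,0.5,-0.63,-0.08,0,0,-0.43], grip=0.7)

```text
t: 1.2
tool_pos: [0.361, -0.1428, 0.3523]
tool_rot: [2.767, 1.487, 0.002]
contact_force: [-0.4, -0.9, -1.2]
opening: 0.0598
grip_force: 0.0
```

```bash
python3 - <<'E'
from h import *
print(ctrl.get_obs()["tool_pos"],ctrl.get_obs()["q"])
py=np.radians(4.4);g=np.array([.5342,.3016])
goal(g,.20,py); goal(g,.038,py)
E
```

```text
[ 0.36098209 -0.1428043   0.35232243] [-5.69579966e-01 -5.85493484e-01  2.05600249e+00  1.02191645e-03
  1.67001774e+00  1.53359377e-02]
row [ 0.7768 -0.1683  0.1645] [ 9.000e-04 -4.000e-04 -4.212e-01] alt [-1.000e-03 -1.000e-03  1.579e+00]
row [ 0.7765 -0.1686  0.4345] [ 9.000e-04 -4.000e-04 -4.212e-01] alt [-1.000e-03 -1.000e-03  1.579e+00]
```

Emit:
apply_moves(rows=[0.777,-0.168,0,0,0,-0.421,0.777,-0.168,0,0,0,-0.421,0.777,-0.168,0,0,0,-0.421,0.777,-0.168,0,0,0,-0.421,0.777,-0.168,0,0,0,-0.421,0.777,-0.168,0,0,0,-0.421,0.777,-0.168,0,0,0,-0.421,0.777,-0.168,0.1,0,0,-0.421,0.777,-0.168,0.16,0,0,-0.421,0.777,-0.168,0.16,0,0,-0.421,0.777,-0.168,0.16,0,0,-0.421,0.777,-0.168,0.16,0,0,-0.421,0.777,-0.168,0.16,0,0,-0.421])

```text
t: 2.5
tool_pos: [0.5371, 0.2962, 0.2569]
tool_rot: [2.143, 2.296, 0.001]
contact_force: [-0.4, -0.6, 0.6]
opening: 0.0599
grip_force: 0.0
```

```bash
python3 - <<'E'
from h import *
im,W=cloud("wrist");cv2.imwrite("pics/w1.png",im);np.savez("w1.npz",im=im,W=W)
w=W.reshape(-1,3);z=w[:,2]
py=np.radians(4.4);PC=np.array([.5442,.172]);p=(w[:,:2]-PC)@rot(py)
k=(abs(p[:,0])<.04)&(p[:,1]>.085)&(p[:,1]<.16)&(z>.03)&(z<.055)
print(k.sum(),w[k].mean(0) if k.any() else 0,p[k].min(0),p[k].max(0),p[k].mean(0))
print(ctrl.get_obs()["tool_pos"]); goal((.5342,.3016),.036,py)
E
```

```text
1789 [0.53502779 0.2906667  0.0443302 ] [-0.00929554  0.08510796] [0.00882188 0.15000596] [-4.11867262e-05  1.19020646e-01]
[0.53729695 0.29612223 0.25786865]
row [ 0.0093 -0.0053  0.2798] [ 0.0017 -0.0002 -0.0054] alt [-0.    -0.003  1.995]
```

View pics/w1.png

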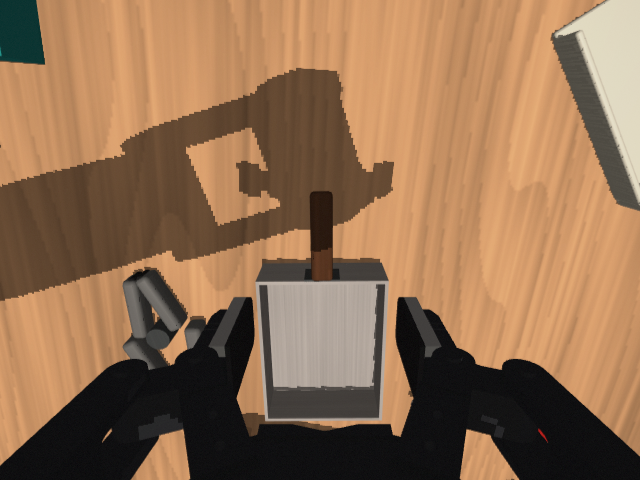

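The wrist picture shows the handle at (321,235), between the fingers and matching the estimate. The clamp is clear on the left at (155,320). I'll descend and grip.

Emit:
apply_moves(rows=[0.009,-0.005,0.07,0,0,0,0.009,-0.005,0.14,0,0,0,0.009,-0.005,0.2,0,0,0,0.009,-0.005,0.24,0,0,0,0.009,-0.005,0.26,0,0,0,0.009,-0.005,0.275,0,0,0,0.009,-0.005,0.275,0,0,0,0.009,-0.005,0.275,0,0,0])

```text
t: 3.35
tool_pos: [0.5342, 0.3027, 0.0929]
tool_rot: [2.142, 2.296, 0.004]
contact_force: [-0.1, 0.7, 0.6]
opening: 0.06
grip_force: 0.0
```

Emit:
apply_moves(rows=[0,0,0,0,0,0,0,0,0,0,0,0,0,0,0,0,0,0,0,0,0,0,0,0,0,0,0,0,0,0,0,0,0,0,0,0,0,0,0,0,0,0], grip=0, grip_force=50)

```text
t: 4.05
tool_pos: [0.5336, 0.3027, 0.0918]
tool_rot: [2.142, 2.297, 0.002]
contact_force: [-1.3, 0.2, 6.0]
opening: 0.0167
grip_force: 50.8
```

```bash
python3 - <<'E'
from h import *
o=ctrl.get_obs();p=np.array(o["tool_pos"]);R=Ro.from_rotvec(o["tool_rot"]).as_matrix()
print(p,R.round(3),o["opening"],o["grip_force"],o["contact_force"])
zg=p[2]-.054
PC=np.array([.5442,.172]);py=np.radians(4.4)
loc=(p[:2]-PC)@rot(py);print("grip in pan",loc)
def g(hx,hy): 
    xy=hop(hx,hy)+rot(HY)@loc; goal(xy,zg,HY)
g(0,.195);g(0,.004);g(0,.001)
E
```

```text
[0.53363382 0.30272436 0.09176365] [[-0.07   0.998  0.001]
 [ 0.998  0.07   0.001]
 [ 0.001  0.001 -1.   ]] 0.01666653470165102 50.77587425708771 [-1.31402148  0.15535123  6.04005432]
grip in pan [-0.000506    0.13114971]
row [-0.0251  0.0707  0.0001] [ 0.0008 -0.0004  0.1356] alt [ 1.000e-03  1.000e-03 -1.864e+00]
row [-3.362e-01  3.400e-03 -2.000e-04] [ 0.0008 -0.0004  0.1356] alt [ 1.000e-03  1.000e-03 -1.864e+00]
row [-3.411e-01  2.400e-03 -2.000e-04] [ 0.0008 -0.0004  0.1356] alt [ 1.000e-03  1.000e-03 -1.864e+00]
```

Emit:
apply_moves(rows=[-0.003,0.009,-0.001,0,0,0.017,-0.006,0.018,-0.001,0,0,0.034,-0.009,0.027,-0.001,0,0,0.051,-0.0125,0.035,-0.001,0,0,0.068,-0.016,0.044,-0.001,0,0,0.085,-0.019,0.053,-0.001,0,0,0.102,-0.022,0.062,-0.001,0,0,0.119,-0.025,0.071,-0.001,0,0,0.1356,-0.025,0.071,-0.001,0,0,0.1356,-0.025,0.071,-0.001,0,0,0.1356,-0.025,0.071,-0.001,0,0,0.1356])

```text
t: 5.15
tool_pos: [0.5764, 0.2911, 0.0919]
tool_rot: [-2.375, -2.054, 0.0]
contact_force: [-3.8, 1.5, 5.8]
opening: 0.0172
grip_force: 50.9
```

```bash
python3 - <<'E'
from fit import *
S=[]
o=ctrl.get_obs();p0=np.array(o["tool_pos"]);R=Ro.from_rotvec(o["tool_rot"]).as_matrix();print(p0,toh(p0),np.degrees(np.arctan2(R[1,1],R[0,1])),o["contact_force"])
for n in("scene","side"):
    im,W=cloud(n);w=W.reshape(-1,3);z=w[:,2];h=toh(w)
    k=(abs(h[:,0])<.075)&(h[:,1]>.105)&(h[:,1]<.262)&(z>.034)&(z<.05)
    q=np.c_[h[k],z[k]]
    try:
        e=edges(q,0,.112);print(n,"yaw rel",np.degrees(e[0]),e[1:],np.percentile(q[:,1],[0,1]))
    except Exception as ex: print(n,ex,k.sum())
    cv2.imwrite(f"pics/{n}2.png",im)
goal(p0[:2]+rot(HY)@[0,-.191],p0[2]-.054,HY)
E
```

```text
[0.57635918 0.29105985 0.09189459] [-0.00121077  0.32642445] -8.300682826185872 [-3.8471518   1.52264907  5.8145847 ]
scene yaw rel -0.4075148448659969 (array([-0.00052708,  0.18922989]), np.float64(0.1145527208112414), 12) [0.12292388 0.1234507 ]
side too many indices for array: array is 1-dimensional, but 2 were indexed 76
row [-0.3183  0.0006 -0.0005] [-0.001  -0.0007 -0.0011] alt [-1.000e-03  1.000e-03  1.999e+00]
```

Emit:
apply_moves(rows=[-0.02,0,0,0,0,0,-0.04,0,0,0,0,0,-0.06,0,0,0,0,0,-0.08,0,0,0,0,0,-0.1,0,0,0,0,0,-0.12,0,0,0,0,0,-0.14,0,0,0,0,0,-0.16,0,0,0,0,0,-0.18,0,0,0,0,0,-0.2,0,0,0,0,0,-0.22,0,0,0,0,0,-0.24,0,0,0,0,0,-0.26,0,0,0,0,0,-0.28,0,0,0,0,0,-0.29,0,0,0,0,0,-0.3,0,0,0,0,0,-0.3,0,0,0,0,0,-0.3,0,0,0,0,0])

```text
t: 7.05
tool_pos: [0.551, 0.1114, 0.0917]
tool_rot: [2.374, 2.056, -0.001]
contact_force: [-0.4, -0.7, 4.8]
opening: 0.0171
grip_force: 50.7
```

Emit:
apply_moves(rows=[-0.004,0,0,0,0,0,-0.008,0,0,0,0,0,-0.012,0,0,0,0,0,-0.016,0,0,0,0,0,-0.016,0,0,0,0,0,-0.016,0,0,0,0,0])

```text
t: 7.65
tool_pos: [0.5498, 0.1034, 0.0919]
tool_rot: [-2.374, -2.056, -0.002]
contact_force: [0.3, 4.4, 5.8]
opening: 0.0171
grip_force: 50.8
```

```bash
python3 - <<'E'
from h import *
o=ctrl.get_obs();p=np.array(o["tool_pos"]);print(p,toh(p),"pan y est",toh(p)[1]-.1312,o["contact_force"],o["opening"])
E
```

```text
[0.54982534 0.10341531 0.09186504] [-0.00070979  0.13691385] pan y est 0.005713853089102355 [0.30649189 4.35798572 5.80125086] 0.017126956635758576
```

Emit:
apply_moves(rows=[-0.003,0,0,0,0,0,-0.006,0,0,0,0,0,-0.006,0,0,0,0,0,-0.006,0,0,0,0,0])

```text
t: 8.05
tool_pos: [0.5493, 0.1, 0.0919]
tool_rot: [-2.374, -2.056, -0.003]
contact_force: [0.1, 5.2, 5.7]
opening: 0.0171
grip_force: 50.8
```

```bash
python3 - <<'E'
from h import *
o=ctrl.get_obs();p=np.array(o["tool_pos"]);print(p,toh(p),"pan y est",toh(p)[1]-.1312,o["contact_force"],o["opening"])
E
```

```text
[0.54933697 0.09996933 0.09188598] [-0.00070167  0.13343345] pan y est 0.0022334463092977264 [0.13876336 5.22480582 5.70280479] 0.017117981593024755
```

Emit:
apply_moves(rows=[-0.003,0,0,0,0,0,-0.006,0,0,0,0,0,-0.006,0,0,0,0,0,-0.006,0,0,0,0,0])

```text
t: 8.45
tool_pos: [0.5497, 0.0992, 0.0919]
tool_rot: [-2.373, -2.053, -0.014]
contact_force: [5.5, 17.4, 0.3]
opening: 0.017
grip_force: 50.1
```

```bash
python3 - <<'E'
from h import *
o=ctrl.get_obs();p=np.array(o["tool_pos"]);print(p,toh(p),"pan y est",toh(p)[1]-.1312,o["contact_force"],o["opening"])
E
```

```text
[0.54966103 0.0992116  0.09189877] [-0.00027285  0.13272968] pan y est 0.0015296772477854104 [ 5.54047262 17.38956064  0.27607633] 0.0169531920331853
```

Emit:
apply_moves(rows=[0.005,0,0,0,0,0,0.005,0,0,0,0,0])

```text
t: 8.65
tool_pos: [0.5498, 0.0997, 0.0919]
tool_rot: [2.374, 2.057, 0.005]
contact_force: [2.9, 6.7, 3.3]
opening: 0.0167
grip_force: 50.5
```

Emit:
apply_moves(rows=[0,0,0,0,0,0,0,0,0,0,0,0,0,0,0,0,0,0,0,0,0,0,0,0,0,0,-0.03,0,0,0,0,0,-0.1,0,0,0,0,0,-0.18,0,0,0,0,0,-0.26,0,0,0,0,0,-0.34,0,0,0,0,0,-0.42,0,0,0,0,0,-0.42,0,0,0,0,0,-0.42,0,0,0], grip=0.5)

```text
t: 9.85
tool_pos: [0.5494, 0.0984, 0.3452]
tool_rot: [2.373, 2.055, 0.004]
contact_force: [0.6, -0.0, -0.5]
opening: 0.0427
grip_force: 0.0
```

```bash
python3 - <<'E'
from fit import *
im,W=cloud("side");w=W.reshape(-1,3);z=w[:,2];h=toh(w)
k=(abs(h[:,0])<.03)&(h[:,1]>.08)&(h[:,1]<.17)&(z>.036)&(z<.05)
print("handle+rim",k.sum(),h[k].min(0),h[k].max(0)); k&=h[:,1]>.09; print(np.polyfit(h[k][:,1],h[k][:,0],1),h[k].mean(0))
im,W=cloud("scene");w=W.reshape(-1,3);z=w[:,2];h=toh(w)
t=(abs(h[:,0])<.06)&(h[:,1]<-.11)&(h[:,1]>-.18)&(z>.139)&(z<.152)
print("pull",t.sum(),h[t].min(0),h[t].max(0))
o=ctrl.get_obs();print(o["tool_pos"],o["q"],o["contact_force"])
a=HY+np.pi/2
goal(hop(0,-.1455-.0015),.27,a); goal(hop(0,-.1455-.0015),.134,a)
E
```

```text
handle+rim 164 [-0.01638383  0.08000023] [0.00876174 0.15322966]
[-0.00102794 -0.00215115] [-0.0022778   0.12321206]
pull 134 [-0.03740556 -0.15076813] [ 0.03931585 -0.14086151]
[0.54830206 0.09846426 0.34150864] [ 4.41457054e-02 -1.27565469e-01  1.72601629e+00 -1.40151908e-04
  1.54633593e+00  1.87569517e-01] [-0.05089669 -0.00636665 -0.25243234]
row [-0.4646  0.0028  0.0295] [-0.0012  0.0019  0.9998] alt [-0.002 -0.001 -1.   ]
row [-0.4645  0.0035  0.2562] [-0.0012  0.0019  0.9998] alt [-0.002 -0.001 -1.   ]
```

Emit:
apply_moves(rows=[-0.08,0,0,0,0,0.09,-0.16,0,0,0,0,0.18,-0.24,0,0,0,0,0.27,-0.32,0.001,0,0,0,0.36,-0.4,0.002,0,0,0,0.45,-0.4645,0.003,0,0,0,0.54,-0.4645,0.003,0,0,0,0.63,-0.4645,0.003,0,0,0,0.72,-0.4645,0.003,0,0,0,0.81,-0.4645,0.003,0,0,0,0.9,-0.4645,0.003,0,0,0,0.9998,-0.4645,0.003,0,0,0,0.9998,-0.4645,0.003,0,0,0,0.9998,-0.4645,0.003,0,0,0,0.9998])

```text
t: 11.35
tool_pos: [0.5107, -0.1774, 0.3424]
tool_rot: [-3.133, 0.221, 0.003]
contact_force: [-0.5, -0.2, 0.1]
opening: 0.0426
grip_force: 0.0
```

```bash
python3 - <<'E'
from h import *
im,W=cloud("wrist");w=W.reshape(-1,3);z=w[:,2];h=toh(w);cv2.imwrite("pics/w2.png",im)
t=(abs(h[:,0])<.06)&(h[:,1]<-.11)&(h[:,1]>-.18)&(z>.138)&(z<.152)
if t.any(): print("pull",t.sum(),h[t].min(0),h[t].max(0),np.median(z[t]))
o=ctrl.get_obs();print(o["tool_pos"],toh(o["tool_pos"]))
goal(hop(0,-.146),.134,HY+np.pi/2)
E
```

```text
pull 1270 [-0.03745599 -0.15094854] [ 0.03794273 -0.14108266] 0.14497475787429942
[ 0.51080014 -0.17738363  0.34275916] [ 0.00071405 -0.14658039]
row [-0.0009 -0.0009  0.2579] [-0.0003  0.0007  0.0012] alt [-1.000e-03 -0.000e+00 -1.999e+00]
```

View pics/w2.png

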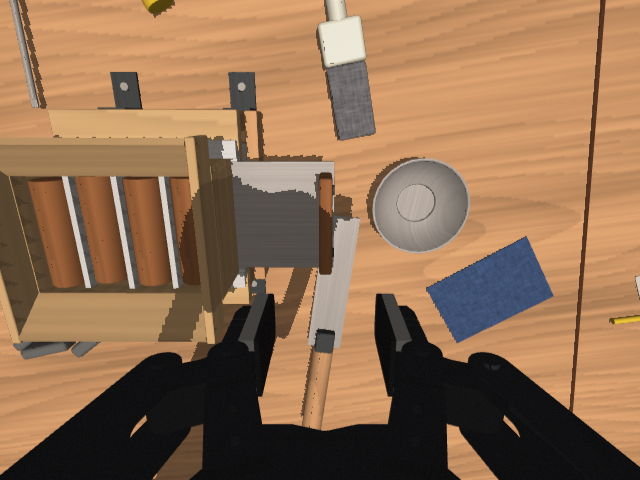

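The wrist view shows the pull at (325,222), centred between the fingers, with clear space on both sides. The saw and dish are far below. Descending and gripping now.

Emit:
apply_moves(rows=[-0.001,-0.001,0.06,0,0,0,-0.001,-0.001,0.12,0,0,0,-0.001,-0.001,0.18,0,0,0,-0.001,-0.001,0.22,0,0,0,-0.001,-0.001,0.245,0,0,0,-0.001,-0.001,0.257,0,0,0,-0.001,-0.001,0.257,0,0,0,-0.001,-0.001,0.257,0,0,0])

```text
t: 12.2
tool_pos: [0.5112, -0.1772, 0.1908]
tool_rot: [3.133, -0.224, 0.004]
contact_force: [-0.2, 0.5, -1.0]
opening: 0.0428
grip_force: 0.0
```

Emit:
apply_moves(rows=[0,0,0,0,0,0,0,0,0,0,0,0,0,0,0,0,0,0,0,0,0,0,0,0,0,0,0,0,0,0,0,0,0,0,0,0], grip=0, grip_force=50)

```text
t: 12.8
tool_pos: [0.511, -0.1772, 0.1907]
tool_rot: [3.133, -0.224, 0.003]
contact_force: [-1.8, 0.3, 5.9]
opening: 0.0092
grip_force: 51.0
```

```bash
python3 - <<'E'
from h import *
o=ctrl.get_obs();p=o["tool_pos"];print(p,toh(p),o["opening"],o["grip_force"],o["contact_force"])
print(Ro.from_rotvec(o["tool_rot"]).as_matrix().round(3))
E
```

```text
[ 0.51102445 -0.17718863  0.19070229] [ 0.00090825 -0.14635539] 0.009236251954226383 51.023427844047546 [-1.80620474  0.32362121  5.89789637]
[[ 0.99  -0.142  0.002]
 [-0.142 -0.99  -0.001]
 [ 0.002  0.001 -1.   ]]
```

Emit:
apply_moves(rows=[0,-0.002,0,0,0,0,0,-0.004,0,0,0,0,0,-0.006,0,0,0,0,0,-0.006,0,0,0,0,0,-0.006,0,0,0,0])

```text
t: 13.3
tool_pos: [0.5114, -0.1747, 0.1907]
tool_rot: [3.13, -0.224, 0.003]
contact_force: [-1.6, -5.1, 4.8]
opening: 0.0094
grip_force: 50.9
```

```bash
python3 - <<'E'
from h import *
o=ctrl.get_obs();p=o["tool_pos"];print(p,toh(p),o["opening"],o["grip_force"],o["contact_force"])
E
```

```text
[ 0.5113628  -0.17473445  0.1906873 ] [ 0.0008931  -0.14387804] 0.009414203201425842 50.89886784553528 [-1.60520222 -5.085046    4.80926797]
```

Emit:
apply_moves(rows=[0,-0.002,0,0,0,0,0,-0.004,0,0,0,0,0,-0.006,0,0,0,0,0,-0.006,0,0,0,0,0,-0.006,0,0,0,0])

```text
t: 13.8
tool_pos: [0.5115, -0.1742, 0.1908]
tool_rot: [3.122, -0.225, 0.002]
contact_force: [-3.4, -18.0, 1.8]
opening: 0.0091
grip_force: 50.8
```

```bash
python3 - <<'E'
from h import *
o=ctrl.get_obs();p=o["tool_pos"];print(p,toh(p),o["opening"],o["grip_force"],o["contact_force"])
E
```

```text
[ 0.5114529  -0.1742109   0.19078318] [ 0.0009076 -0.143347 ] 0.009080121748990715 50.77220678329468 [ -3.36141543 -18.00518265   1.7661447 ]
```

Emit:
apply_moves(rows=[0,0.01,0,0,0,0,0,0.02,0,0,0,0,0,0.03,0,0,0,0,0,0.04,0,0,0,0,0,0.05,0,0,0,0,0,0.06,0,0,0,0,0,0.07,0,0,0,0,0,0.07,0,0,0,0,0,0.07,0,0,0,0,0,0.07,0,0,0,0,0,0.08,0,0,0,0,0,0.09,0,0,0,0,0,0.1,0,0,0,0,0,0.11,0,0,0,0,0,0.115,0,0,0,0,0,0.12,0,0,0,0,0,0.125,0,0,0,0,0,0.13,0,0,0,0,0,0.13,0,0,0,0,0,0.13,0,0,0,0])

```text
t: 15.8
tool_pos: [0.5011, -0.2465, 0.1907]
tool_rot: [-3.133, 0.224, -0.003]
contact_force: [-1.2, 3.3, 5.4]
opening: 0.0088
grip_force: 51.6
```

```bash
python3 - <<'E'
from h import *
o=ctrl.get_obs();p=o["tool_pos"];print(p,toh(p),"gate",-toh(p)[1]-.1435,o["opening"],o["grip_force"],o["contact_force"])
im,W=cloud("scene");a=cv2.resize(im[190:350,190:340],None,fx=3,fy=3)
im2,W2=cloud("side");b=cv2.resize(im2[140:300,240:390],None,fx=3,fy=3)
cv2.imwrite("pics/drawn.png",cv2.resize(np.hstack([a,b]),(800,427)))
E
```

```text
[ 0.50105998 -0.24652571  0.19071727] [ 0.00093512 -0.2164048 ] gate 0.07290480349272746 0.008770020608211289 51.55771851539612 [-1.16962295  3.34013109  5.41419596]
```

View pics/drawn.png

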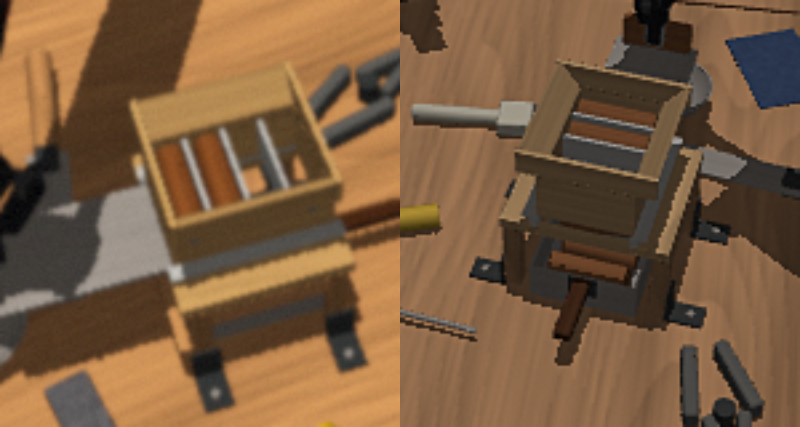

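The left panel shows cells 1 and 2 empty (about (265,165)) with cells 3 and 4 full. The right panel shows dowels lying in the pan at (595,262). Now I'll push the gate home.

Emit:
apply_moves(rows=[0,-0.01,0,0,0,0,0,-0.02,0,0,0,0,0,-0.03,0,0,0,0,0,-0.04,0,0,0,0,0,-0.05,0,0,0,0,0,-0.06,0,0,0,0,0,-0.07,0,0,0,0,0,-0.08,0,0,0,0,0,-0.09,0,0,0,0,0,-0.1,0,0,0,0,0,-0.11,0,0,0,0,0,-0.115,0,0,0,0,0,-0.12,0,0,0,0,0,-0.124,0,0,0,0,0,-0.127,0,0,0,0,0,-0.13,0,0,0,0,0,-0.13,0,0,0,0,0,-0.13,0,0,0,0])

```text
t: 17.7
tool_pos: [0.5114, -0.1742, 0.1908]
tool_rot: [3.122, -0.225, 0.002]
contact_force: [-4.0, -19.5, 2.6]
opening: 0.0089
grip_force: 51.1
```

```bash
python3 - <<'E'
from h import *
o=ctrl.get_obs();p=o["tool_pos"];print(p,toh(p),"gate",-toh(p)[1]-.1435,o["opening"],o["contact_force"])
E
```

```text
[ 0.51144422 -0.17416237  0.19075168] [ 0.0008921 -0.1433002] gate -0.00019980142571277004 0.008933036094328327 [ -3.96094734 -19.45421125   2.56363022]
```

Home. I'll ease the push, open to half and rise.

Emit:
apply_moves(rows=[0,0.006,0,0,0,0,0,0.006,0,0,0,0])

```text
t: 17.9
tool_pos: [0.5114, -0.1748, 0.1907]
tool_rot: [3.131, -0.225, 0.003]
contact_force: [-2.0, -5.4, 5.2]
opening: 0.0092
grip_force: 51.5
```

Emit:
apply_moves(rows=[0,0,0,0,0,0,0,0,0,0,0,0,0,0,0,0,0,0,0,0,0,0,0,0,0,0,0,0,0,0,0,0,-0.05,0,0,0,0,0,-0.12,0,0,0,0,0,-0.2,0,0,0,0,0,-0.25,0,0,0,0,0,-0.25,0,0,0,0,0,-0.25,0,0,0,0,0,-0.25,0,0,0], grip=0.4)

```text
t: 19.1
tool_pos: [0.5104, -0.1729, 0.3373]
tool_rot: [-3.132, 0.224, 0.005]
contact_force: [-0.1, 0.1, 0.1]
opening: 0.0341
grip_force: 0.0
```

```bash
python3 - <<'E'
from h import *
o=ctrl.get_obs();print(o["contact_force"],o["tool_pos"])
im,W=cloud("wrist");h=toh(W);z=W[...,2]
t=(abs(h[...,0])<.06)&(h[...,1]<-.11)&(h[...,1]>-.18)&(z>.138)&(z<.152)
print("pull",t.sum(),h[t].min(0),h[t].max(0))
im,W=cloud("scene");a=cv2.resize(im[190:350,190:340],None,fx=3,fy=3)
im2,W2=cloud("side");b=cv2.resize(im2[140:300,240:390],None,fx=3,fy=3)
cv2.imwrite("pics/end.png",cv2.resize(np.hstack([a,b]),(800,427)))
h=toh(W2);z=W2[...,2];k=(abs(h[...,0])<.02)&(h[...,1]>.09)&(h[...,1]<.17)&(z>.036)&(z<.05)
print("handle",h[k].min(0),h[k].max(0),h[k].mean(0))
E
```

```text
[-0.11674073  0.12848487  0.10482446] [ 0.51039217 -0.17289179  0.33725393]
pull 1343 [-0.03798922 -0.14798112] [ 0.03744144 -0.13806077]
handle [-0.01109242  0.09088297] [0.00754427 0.15208215] [-0.00230087  0.12355485]
```

View pics/end.png

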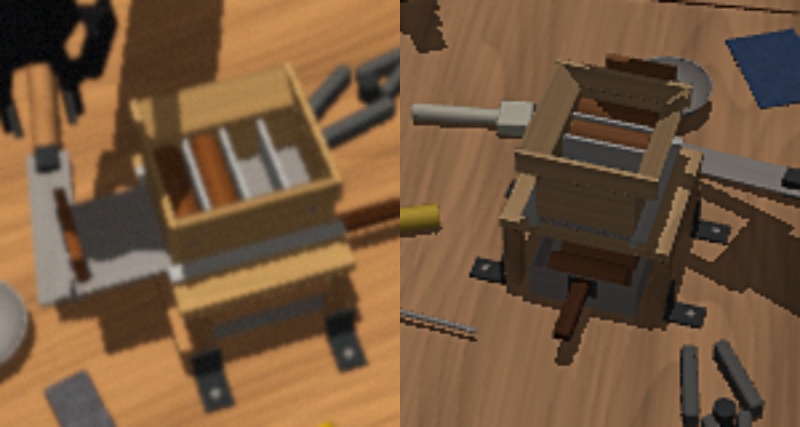

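The gate is shut: the pull's centre is at -143 mm and the plate shows through the empty cells at (270,165). Cells 3 and 4 are full, and the dowels are in the pan, which is unmoved. Handing in.

```bash
python3 -c "
from station import ctrl
print(ctrl.finish_job())"
```

```text
the job is handed in; nothing more can be done
None
```

The job is handed in at about 19 s of the 64 s allowed: the pan is against the stop holding the dowels from cells 1 and 2, cells 3 and 4 are still full, and the gate is fully home; no verdict was returned.

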